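# Clip the microscope focus wheel onto its shaft

## Task

Refit the loose steel spring clip that keeps the focus wheel on the microscope's upright drive shaft: pick the clip up by its tab, use it to press the sprung wheel down until the shaft groove is clear, then push the clip in sideways until it snaps over the shaft and is fully home in the groove. Keep the pushes gentle (never more than about 2.5 kg of load on the drive unit), let go of the clip, and leave the things lying around it where they are.

Things in the scene. Friction and masses are not known exactly. Their poses are not given: they have to be found in the camera images.
- clip: Open horseshoe spring clip of plain steel, 35 to 65 g, lying flat on the mat, its tab upright. Flat part 4 mm thick, 26 mm wide, from 10 mm ahead (+x) to 40 mm behind (-x) of the origin; the mouth opens to +x. Origin: on the underside, where the shaft axis lies when the clip is fully home; z up. The back of the gap, 8.5 mm behind the origin, then meets the groove bottom.
- mouth (a point): Middle of the clip's mouth, 7 mm ahead of the origin, 2 mm above the underside. Either side of it, 7.9 mm off centre, a springy jaw carries a round bump 5 mm in diameter: the mouth is 10.8 mm wide at rest and must spread over the 16 mm groove bottom. This takes about 4 to 9 N of push; then the jaws snap shut behind the shaft.
- tab (a point): Point in the clip's upright tab to grip: 28 mm behind the clip's origin and 28 mm above its underside. The tab is a block 20 mm long (clip x), 12 mm thick (clip y), from the flat part up to 40 mm above the clip's underside.
- clip_mat: Fixed black rubber mat on which the clip starts, 170 x 140 x 5 mm; origin at the centre of its underside.
- fixture: Fixed microscope drive unit: black base plate 120 x 90 mm, upright steel shaft at its centre. Origin on the shaft axis, up to 8 mm below the bench surface, 52 to 76 mm below the groove's lower edge; z up along the shaft. The clip may go in from any side. Its load limit counts the press on the wheel and the squeeze of the spreading jaws (about 10 N) together.
- shaft_mark (a point): Point on the shaft axis where the groove's lower edge is on an average unit. How high the shaft is clamped differs: the true edge lies anywhere from 12 mm below to 12 mm above this point (not measured; the wheel goes with it). The groove is 5.5 mm high from that edge up, its bottom 16 mm in diameter; the shaft end above is 24 mm in diameter, 8 mm high. Greased.
- wheel (a joint): Black knurled focus wheel, 68 mm across, 16 mm thick, flat on top, sprung, round the shaft under the groove. Value: how far it is pressed down, m. 0 = up, its top 3 mm above the groove's lower edge (no room for the clip); 0.003 = firm stop, its top level with that edge. 3 N starts it, about 5 N reaches the stop. Under a fitted clip it rests at about 0.0015.
- objective: Bystander: loose aluminium objective lens standing upright, 29 mm in diameter, 46 mm high; origin under its centre.
- slide_box: Bystander: loose grey slide box with a white lid, 95 x 34 x 36 mm; origin under its centre.
- dropper: Bystander: loose amber dropper bottle, 32 mm in diameter, 75 mm high; origin under its centre.
- driver: Bystander: loose screwdriver with black handle, 160 mm long, lying flat.
There are look-alikes about, which are no part of the job. What is shaped like the clip but purple or red is not meant.

How it is judged:
On the way, in this order (a step that is already met when the one before it is completed fails the run):
1. the clip is picked up off the mat (height (world z) of clip above 0.035 m), for 0.2 s.
2. the clip sits in the groove round the shaft, over the pressed wheel (horizontal distance between clip and fixture below 0.0025 m and z of clip in the frame of fixture between 0.0505 and 0.0795 m and value of joint wheel above 0.0003 m), for 0.2 s.
At the end, for the whole second after the job is handed in: The clip is let go and at rest in the shaft groove: its origin within 2.5 mm of the shaft axis and 50.5 to 79.5 mm above the drive unit's origin, level to within 0.15 rad, and holding the wheel at least 0.3 mm down against its spring (all of step 2 and angle between clip's own z axis and vertical below 0.15 rad and linear speed of clip below 0.02 m/s); the robot touches nothing.
It fails at once if more than 25 N on the drive unit (shaft, wheel or base) (contact force between fixture and anything else above 25 N).
It fails at once if objective, slide box, bottle or screwdriver moved by more than 15 mm (distance of any of objective, slide_box, dropper, driver from where it was at the start of the episode above 0.015 m).
It also fails if it takes over 64 s, if anything falls off the work surface, if the arm or the gripper's body presses on something with over 40 N, if the wrist force passes 120 N, or if a joint passes its speed limit or range.

## Robot

A 6-joint arm with a two-finger parallel gripper is mounted at the origin on the work surface. World frame = base frame: x ahead of the robot, y to its left, z up, the work surface at z = 0. Lengths are in m, angles in rad, forces in N, time in s.
With the tool pointing down it reaches from about 0.25 to 0.85 m from the base axis. Payload 12.5 kg.
Tool frame: the origin (TCP) lies at the very end of the fingers, on their centre line; the grasp point (between the pads) lies 19 mm behind it; z points along the fingers, x is the direction in which the jaws open and shut, and the axes are right-handed (so a half turn about z gives the same grasp; the last joint's range is limited). The gripper opens to 93 mm and grips with 3 to 60 N. Pads are 15 mm wide; open, the fingers measure 128 mm over their backs; the gripper's body (75 mm by 188 mm) begins 65 mm behind the grasp point.
Start: joints at [-1.355, 0.351, 1.652, -0, 1.139, -0.085], TCP at [0.163, -0.525, 0.219] pointing down, gripper open.
Joint ranges: [-2.75, 2.75], [-0.79, 2.1], [0.01, 2.65], [-1.57, 4.71], [0.07, 3.14], [-2.87, 2.87]. Speed limits (rad/s): [2.22, 2.22, 2.79, 3.14, 3.14, 3.14].

## Interface

Orientations are given as a 3x3 rotation matrix whose columns are the frame's x, y, z axes.
In Python, from plant import robot gives the robot as it stands.
- The arm moves only by the tool send_rows, never from a script. Its argument "deltas" is text: rows parted by semicolons, each of 5 numbers parted by spaces: the shift along the tool's x, y, z in mm, then the turn about the tool's z in rad, then the gripper command: -1 is shut, 1 is fully open, values between are in proportion. In form: x y z yaw hand; .... A call has 1 to 10 rows; each row shifts and turns the commanded pose from where the row before left it, along the tool's axes as they then stand; what a row does not reach is not made up. A row lasts 1/8 s, in which the tool goes at most 62.5 mm and 10.7 degrees, less where a joint would pass 70% of its speed; a pose out of reach is approached as far as the arm can. A call is refused whole if a number of a shift passes 62.5 or a number of a turn 0.188, either way. A call with a gripper value outside its range is refused whole. The fingers move at their own pace and stop on an object; the grip force is fixed at half the most. Time passes only in rows, so rows that do not move let the fingers close. It gives the time, the measured TCP pose, the force and the opening at its end, in the units of the state.
- robot.read_state(): the state, without advancing time (a new reading comes with each control period).
- robot.get_image(name): name is "scene" or "top" or "wrist"; returns a dict with "color" (480x640x3 uint8, blue, green, red), "fov_y" (degrees; the focal length in pixels is half the picture's height over the tangent of half this angle, whatever the lens; pixels are square), "cx", "cy" (the principal point, pixels), "k1" (the pictures are not rectified: a ray, as slopes to the right and down, at radius r is drawn at 1 + k1 r^2 times it, then the intrinsics apply), "T" (4x4, takes a point from camera to world coordinates). Camera axes: x right, y down, z forward; pixel columns grow to the right and rows downward; lengths in m; the calibration is good to about 2 mm. A picture is of the moment at which its call begins. There is no depth.
- robot.finish_job(): hands the job in, once; it reports no verdict.
The state is a dict: "t": time; "joint_positions": joint angles; "dq": joint speeds; "effort": joint torques, N m; "eef_pos": TCP position; "orientation": TCP orientation; "ft_force": force on the tool from outside, world axes, zero at the start; "ft_torque": the same for the moment, N m; "width": finger opening in m.
Only numpy, scipy, OpenCV 4.12 (cv2) and the standard library are available. Lean on these libraries where they do the work, as an engineer would, in place of code of your own. Each camera call takes 0.05 s, during which the arm holds its last target. There are 200 camera calls.

## Working session

There is one attempt and no reset: what is moved stays moved. The work goes in short steps, Python scripts to look and compute and a tool call to move; the robot and the scene stay as the last step left them, time stands still between calls to the robot, and variables do not carry over. Pictures are saved under pics/ and viewed, about 8 in all and at most 12, crops included, and the job is handed in when it is done.

Besides the shell and the picture viewer there is one more tool, called after "Call:" by a JSON object that holds its "method" and its "body", one argument or row to a line. send_rows: Moves the arm, as the interface text tells. Its arguments: {"type":"object","properties":{"deltas":{"type":"string"}},"required":["deltas"]}

```bash
mkdir -p pics; ls
cat > h.py <<'E'
import numpy as np, cv2
from plant import robot
def get(name):
    im=robot.get_image(name); return im
def K(im):
    f=240/np.tan(np.radians(im["fov_y"])/2)
    return np.array([[f,0,im["cx"]],[0,f,im["cy"]],[0,0,1.]])
def ray(im,uv):
    p=cv2.undistortPoints(np.array([[uv]],float),K(im),np.array([im["k1"],0,0,0]))[0,0]
    # iterate exact
    T=np.array(im["T"]); return T[:3,3],T[:3,:3]@np.array([p[0],p[1],1.])
def atz(im,uv,z):
    o,d=ray(im,uv); return o+d*(z-o[2])/d[2]
def proj(im,P):
    T=np.linalg.inv(np.array(im["T"])); P=np.atleast_2d(np.array(P,float))
    c=P@T[:3,:3].T+T[:3,3]
    return cv2.projectPoints(c,np.zeros(3),np.zeros(3),K(im),np.array([im["k1"],0,0,0]))[0][:,0]
E
python3 - <<'E'
from h import *
import pickle
for n in ["scene","top"]:
    im=get(n); cv2.imwrite(f"pics/{n}0.png",im["color"]); pickle.dump(im,open(f"{n}0.pkl","wb"))
    print(n,im["fov_y"],im["cx"],im["cy"],im["k1"],np.round(im["T"],3).tolist())
print(robot.read_state())
E
```

```text
pics
scene 53.82445956357885 322.57476619030746 233.73681840575256 -0.06327654217521238 [[0.621, 0.5, -0.604, 1.194], [0.784, -0.395, 0.479, -0.479], [0.001, -0.771, -0.637, 0.678], [0.0, 0.0, 0.0, 1.0]]
top 53.01992160905882 320.8098155502979 239.28195683424613 0.010738246122194392 [[0.018, -0.984, 0.179, 0.447], [-1.0, -0.016, 0.018, -0.007], [-0.015, -0.18, -0.984, 0.962], [0.0, 0.0, 0.0, 1.0]]
{'t': 0.1, 'joint_positions': array([-1.35461217e+00,  3.51223488e-01,  1.65232558e+00, -2.27296730e-05,
        1.13907416e+00, -8.45989502e-02]), 'dq': array([-7.28759049e-06, -1.28106855e-03, -9.43753630e-04, -1.81638305e-04,
        5.65466939e-05,  1.13655207e-03]), 'effort': array([ 8.63523692e-04, -4.98026490e+01, -2.85704076e+01,  7.00080791e-02,
        2.39153492e-02, -2.99807846e-05]), 'eef_pos': array([ 0.16290473, -0.52501795,  0.21814584]), 'orientation': array([[ 2.96277212e-01, -9.55101961e-01, -2.41226087e-04],
       [-9.55101437e-01, -2.96277303e-01,  1.00215740e-03],
       [-1.02863231e-03, -6.65210195e-05, -9.99999469e-01]]), 'ft_force': array([ 0.03532308, -0.20766982,  1.55616764]), 'ft_torque': array([ 0.06676935, -0.01931429,  0.00946945]), 'width': 0.09276800798203497}
```

View pics/top0.png

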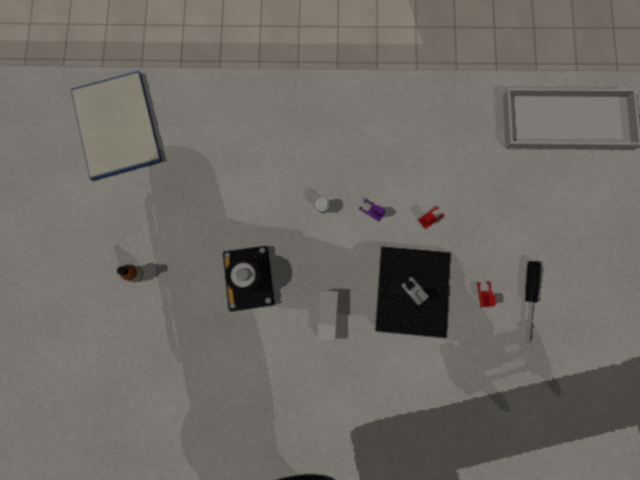

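View pics/scene0.png

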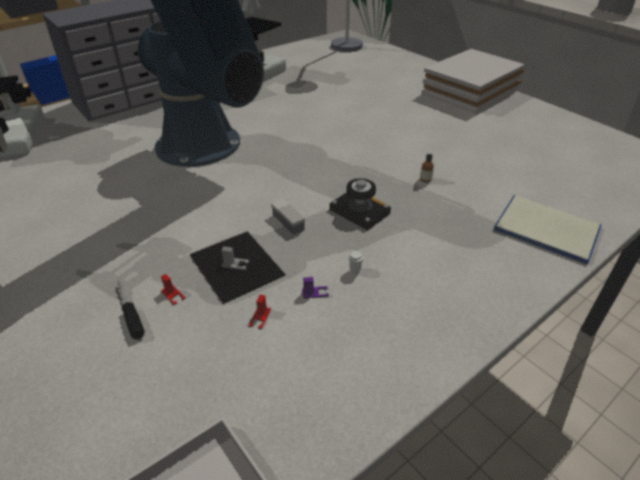

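The plain steel clip is on the mat, at top (415,290) and scene (232,260). The look-alikes are purple (373,209) and red (430,217) and (486,294). Next I'll enlarge the clip and the drive unit.

Run:
```python
from h import *
import pickle
t=pickle.load(open("top0.pkl","rb"));s=pickle.load(open("scene0.pkl","rb"))
def c(im,u,v,w,h,S): return cv2.resize(im["color"][v:v+h,u:u+w],(w*S,h*S),interpolation=cv2.INTER_CUBIC)
a=np.hstack([c(t,385,265,50,50,8)[:300],c(t,218,240,65,75,6)[:300]][:1])
o=np.zeros((600,800,3),np.uint8)
o[:300,:400]=c(t,390,272,50,38,8)[:300,:400]
o[:300,400:790]=c(t,218,247,65,50,6)
o[300:600,:400]=c(s,205,235,50,38,8)[:300,:400]
o[300:600,400:800]=c(s,325,170,67,50,6)[:300,:400]
cv2.imwrite("pics/crop1.png",o)
print(atz(t,(415,290),0.01),atz(t,(246,275),0.08))
```

```text
[ 0.52181175 -0.17694838  0.01      ] [0.53843454 0.14551268 0.08      ]
```

View pics/crop1.png

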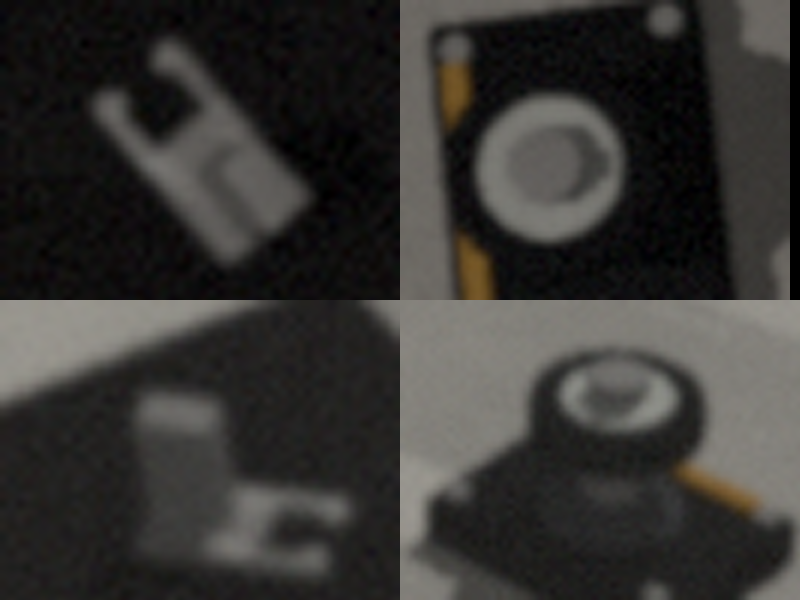

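Crop 1 shows the grey clip with its jaws up-left in the top view. The jaw tips are at (411,278) and (402.5,285), the tail corner at (419.4,304.8). The shaft end is at top (242,274) and scene (361,181). The grey clip on the black mat fits the description. Next come the poses.

Run:
```python
from h import *
import pickle
t=pickle.load(open("top0.pkl","rb"));s=pickle.load(open("scene0.pkl","rb"))
for uv,z in [((411.25,278),.009),((402.5,285.1),.009),((419.4,304.75),.009),((428.75,296.4),.045)]: print(atz(t,uv,z))
a=atz(t,(411.25,278),.009);b=atz(t,(402.5,285.1),.009);c=atz(t,(419.4,304.75),.009)
d=b-c;print("side dir",np.degrees(np.arctan2(d[1],d[0])),np.linalg.norm(d)); e=b-a; print("perp",np.degrees(np.arctan2(-e[0],e[1])),np.linalg.norm(e))
# scene tab top: crop/8+(205,235)
for uv,z in [((205+180/8,235+112/8),.045)]: print("tabtop scene",atz(s,uv,z))
o1,d1=ray(t,(242.2,274.2));o2,d2=ray(s,(361.3,181.3))
A=np.stack([d1,-d2],1);x=np.linalg.lstsq(A,o2-o1,rcond=None)[0];print(o1+d1*x[0],o2+d2*x[1])
# wheel ring centre
print(atz(t,(243,275),.07), [np.round(atz(t,p,0.01),3) for p in [(225,252),(262+4,250)]])
```

```text
[ 0.54543988 -0.17013756  0.009     ]
[ 0.53110002 -0.15271139  0.009     ]
[ 0.49323824 -0.18521746  0.009     ]
[ 0.50744798 -0.19636908  0.045     ]
side dir 40.64759887894116 0.04990149265110852
perp 39.45069160069331 0.022567742729806998
tabtop scene [ 0.51255697 -0.18442643  0.045     ]
[0.53928319 0.15172129 0.08484393] [0.53978043 0.15240199 0.08501961]
[0.53938258 0.15284082 0.07      ] [array([0.591, 0.202, 0.01 ]), array([0.597, 0.12 , 0.01 ])]
```

Clip: origin about (0.532,-0.166) at 40° yaw, tab about (0.511,-0.184) in both views. Shaft: about (0.5395,0.152), top about 0.085 m. First I'll turn to line the jaws up with the clip's y axis, then hover above the tab.

Call:
{"method": "send_rows", "body": {
  "deltas": "0 0 0 -0.133 0; 0 0 0 -0.133 0; 0 0 0 -0.132 0; -4 -45 6 0 -0.2; -4 -45 6 0 -0.2; -4 -45 6 0 -0.2; -4 -45 6 0 -0.2; -4 -45 6 0 -0.2; -4 -45 6 0 -0.2; -4 -45 6 0 -0.2"
}}

```text
t: 1.35
eef_pos: [0.3869, -0.3, 0.1763]
orientation: [[0.643, -0.766, -0.0], [-0.766, -0.643, 0.0], [-0.0, 0.0, -1.0]]
ft_force: [-0.2, -0.9, -0.5]
width: 0.0372
```

Call:
{"method": "send_rows", "body": {
  "deltas": "-4 -45 6 0 -0.2; -4 -45 6 0 -0.2; -2 -30 6 0 -0.2; 0 0 0 0 -0.2; 0 0 0 0 -0.2; 0 0 0 0 -0.2"
}}

```text
t: 2.1
eef_pos: [0.471, -0.2171, 0.1588]
orientation: [[0.642, -0.766, 0.0], [-0.766, -0.642, -0.0], [0.0, 0.0, -1.0]]
ft_force: [-0.3, -0.0, 0.8]
width: 0.0375
```

Run:
```python
from h import *
import pickle
s=robot.read_state();print(s["t"],s["eef_pos"],s["orientation"].round(3).tolist(),s["width"],s["ft_force"],s["joint_positions"])
im=get("wrist");pickle.dump(im,open("w1.pkl","wb"));cv2.imwrite("pics/w1.png",im["color"])
T=np.array(im["T"]);print(T.round(3).tolist())
c,sn=np.cos(np.radians(40)),np.sin(np.radians(40))
def cp(x,y,z): return [0.532+c*x-sn*y,-0.166+sn*x+c*y,.005+z]
print(proj(im,[cp(10,13,.004),]) if 0 else proj(im,[cp(.01,.0105,.004),cp(.01,-.0105,.004),cp(-.04,.013,.004),cp(-.028,0,.04)]))
```

```text
2.1 [ 0.47101207 -0.21711728  0.1588051 ] [[0.642, -0.766, 0.0], [-0.766, -0.642, -0.0], [0.0, 0.0, -1.0]] 0.03745086230233706 [-0.27454075 -0.03011782  0.76620573] [-5.21657034e-01  3.67609476e-01  1.79226917e+00 -1.12587620e-04
  9.81594062e-01  3.51562554e-01]
[[0.642, -0.733, -0.224, 0.533], [-0.766, -0.614, -0.187, -0.166], [-0.0, 0.292, -0.956, 0.325], [0.0, 0.0, 0.0, 1.0]]
[[304.08687383  99.22173417]
 [332.73153909  99.20006407]
 [301.48976041 167.4463899 ]
 [318.32789719 156.48322282]]
```

View pics/w1.png

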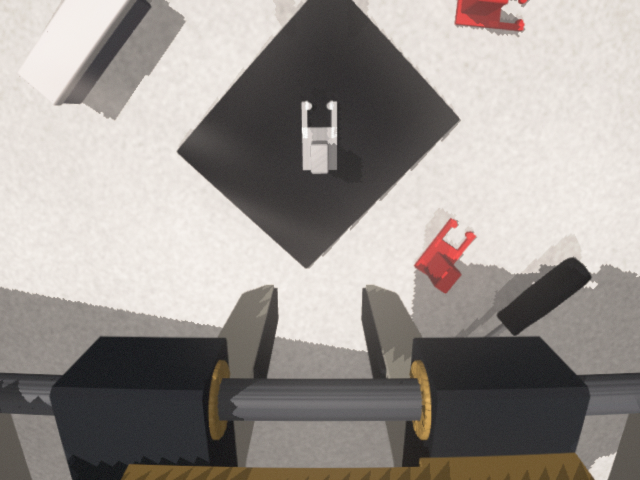

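The wrist view shows the clip upright in frame. The jaw tips are at about (307,101) and (332,101), the tab top at about (319,157), and the fingers are below at (262,300) and (378,300). My prediction is within about 1.5 mm. One closer crop will refine it.

Run:
```python
from h import *
import pickle
im=pickle.load(open("w1.pkl","rb"))
cv2.imwrite("pics/w1c.png",cv2.resize(im["color"][90:190,280:380],(600,600),interpolation=cv2.INTER_CUBIC))
```

```text
(no output)
```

View pics/w1c.png

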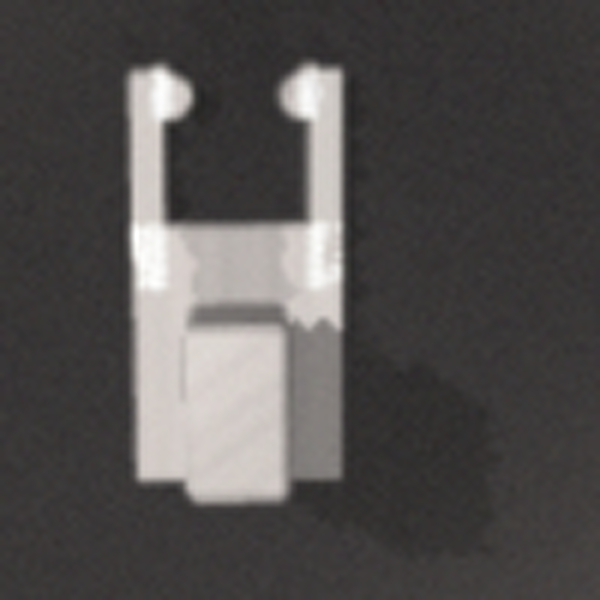

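```bash
cat >> h.py <<'E'
from scipy.optimize import least_squares
def fitclip(im,uv,pts,z0,x0):
    def f(p):
        c,s=np.cos(p[2]),np.sin(p[2]); P=[[p[0]+c*x-s*y,p[1]+s*x+c*y,z0+z] for x,y,z in pts]
        return (proj(im,P)-np.array(uv)).ravel()
    r=least_squares(f,x0); return r.x,r.fun
E
python3 - <<'E'
from h import *
import pickle
im=pickle.load(open("w1.pkl","rb"))
uv=[(301.5,101.2),(337.2,101.3),(302.8,170.2),(337.2,170.2),(311,143.7),(328.3,143.7),(311,172.8),(328.3,172.8)]
P=np.array([(10,13,4),(10,-13,4),(-40,13,4),(-40,-13,4),(-18,6,40),(-18,-6,40),(-38,6,40),(-38,-6,40)])/1e3
x,r=fitclip(im,uv,P,.005,[.532,-.166,.7]);print(x,np.degrees(x[2]),r.round(1).reshape(-1,2).tolist())
c,s=np.cos(x[2]),np.sin(x[2]);tab=np.array([x[0]-.028*c,x[1]-.028*s]);print("tab",tab)
S=robot.read_state();R=S["orientation"];d=np.array([*tab,.0095])-S["eef_pos"];print("delta tool mm",R.T@d*1e3)
print(np.degrees(np.arctan2(R[1,0],R[0,0])))
E
```

```text
[ 0.5313694  -0.16756614  0.70295549] 40.2763829147286 [[0.2, 0.2], [-0.1, -0.1], [0.0, -0.7], [-0.4, -0.9], [-0.4, -0.0], [0.3, -0.1], [-0.0, 0.8], [0.3, 0.7]]
tab [ 0.51000723 -0.18566745]
delta tool mm [  0.89076104 -50.01083202 149.32926119]
-50.030873866361176
```

Call:
{"method": "send_rows", "body": {
  "deltas": "0.9 -25 0 -0.005 -0.2; 0 -25 0 0 -0.2; 0 0 30 0 -0.2; 0 0 35 0 -0.2; 0 0 35 0 -0.2; 0 0 25 0 -0.2; 0 0 10 0 -0.2; 0 0 8 0 -0.2; 0 0 5 0 -0.2; 0 0 0 0 -0.2"
}}

```text
t: 3.4
eef_pos: [0.5105, -0.1849, 0.0109]
orientation: [[0.647, -0.762, 0.0], [-0.762, -0.647, -0.0], [0.0, -0.0, -1.0]]
ft_force: [-0.3, -0.2, 0.2]
width: 0.0372
```

Call:
{"method": "send_rows", "body": {
  "deltas": "0 0 1.2 0 -0.2; 0 0 0 0 -1; 0 0 0 0 -1; 0 0 0 0 -1; 0 0 0 0 -1; 0 0 0 0 -1; 0 0 0 0 -1"
}}

```text
t: 4.28
eef_pos: [0.5104, -0.1848, 0.0095]
orientation: [[0.647, -0.762, 0.0], [-0.762, -0.647, -0.0], [0.0, -0.0, -1.0]]
ft_force: [-1.8, 0.0, 2.1]
width: 0.0122
```

Grasp OK (12.2 mm width). Lift, then move to a standoff behind the shaft.

Call:
{"method": "send_rows", "body": {
  "deltas": "0 0 -15 0 -1; 0 0 -35 0 -1; 0 0 -35 0 -1; 0 0 -35 0 -1; -24 -15 0 0 -1; -35 -23 0 0 -1; -40 -25 0 0 -1; -40 -26 0 0 -1; -40 -26 0 0 -1; -35 -22 0 0 -1"
}}

```text
t: 5.52
eef_pos: [0.476, 0.0686, 0.1304]
orientation: [[0.647, -0.762, 0.001], [-0.762, -0.647, 0.0], [0.001, -0.001, -1.0]]
ft_force: [0.5, 0.4, -1.0]
width: 0.0118
```

Call:
{"method": "send_rows", "body": {
  "deltas": "-24 -15 0 0 -1; 0 0 0 0 -1; 0 0 0 0 -1; 0 0 0 0 -1"
}}

```text
t: 6.02
eef_pos: [0.4724, 0.0942, 0.1296]
orientation: [[0.646, -0.763, 0.0], [-0.763, -0.646, -0.0], [0.0, -0.0, -1.0]]
ft_force: [-0.3, 0.6, -0.0]
width: 0.012
```

Run:
```python
from h import *
import pickle
s=robot.read_state();print(s["t"],s["eef_pos"],s["orientation"].round(4).tolist(),s["width"],s["ft_force"])
im=get("wrist");pickle.dump(im,open("w2.pkl","wb"))
cv2.imwrite("pics/w2.png",im["color"])
print(proj(im,[[.5395,.152,.085],[.5395,.152,.0715]]))
```

```text
6.025 [0.47240774 0.09417994 0.12960957] [[0.6463, -0.7631, 0.0001], [-0.7631, -0.6463, -0.0001], [0.0001, -0.0001, -1.0]] 0.011984888054080808 [-0.30366505  0.56531588 -0.01956183]
[[316.24760356  94.86168968]
 [316.45169114  95.91112477]]
```

View pics/w2.png

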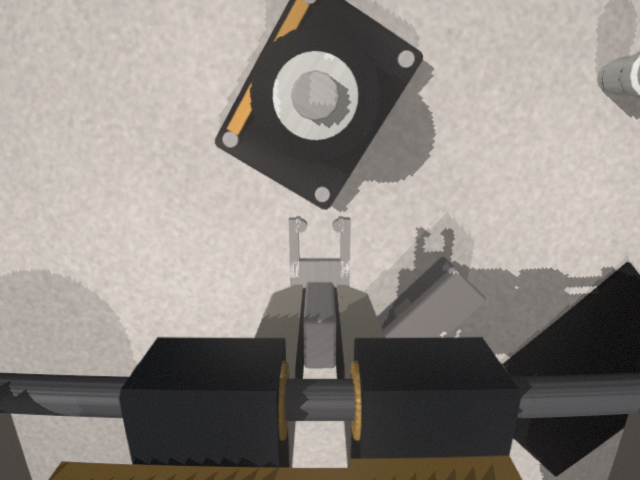

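The shaft end is at (316,95), within 1–2 px of my prediction. The clip is held straight, with its jaw corners at (290,218) and (350,218). Moving closer, with the clip still above the shaft end.

Call:
{"method": "send_rows", "body": {
  "deltas": "0 -15 10 0 -1; 0 -15 10 0 -1; 0 0 7 0 -1; 0 0 0 0 -1; 0 0 0 0 -1; 0 0 0 0 -1"
}}

```text
t: 6.82
eef_pos: [0.4951, 0.1143, 0.1028]
orientation: [[0.647, -0.762, 0.0], [-0.762, -0.647, 0.0], [0.0, -0.0, -1.0]]
ft_force: [0.3, 0.1, -1.6]
width: 0.0115
```

Run:
```python
from h import *
import pickle
s=robot.read_state();print(s["t"],s["eef_pos"],s["orientation"].round(4).tolist(),s["width"],s["ft_force"])
for n in ["wrist","scene"]:
    im=get(n);pickle.dump(im,open(n[0]+"3.pkl","wb"))
    p=proj(im,[[.5395,.152,.085]])[0];print(n,p)
    if n=="wrist": a=cv2.resize(im["color"][60:260,220:420],(600,600),interpolation=cv2.INTER_CUBIC); print("crop off 220,60 x3")
    else:
        u,v=int(p[0])-25,int(p[1])-50; b=cv2.resize(im["color"][v:v+75,u-0:u+50],(200*2,600),interpolation=cv2.INTER_CUBIC);print("scene off",u,v,"x8")
cv2.imwrite("pics/w3.png",a);cv2.imwrite("pics/s3.png",b)
```

```text
6.825 [0.49512731 0.11434557 0.10277215] [[0.647, -0.7625, 0.0005], [-0.7625, -0.647, 0.0001], [0.0003, -0.0004, -1.0]] 0.011488537386855586 [ 0.34545327  0.0824309  -1.55244947]
wrist [317.6235877  163.90334314]
crop off 220,60 x3
scene [361.08575275 181.31406457]
scene off 336 131 x8
```

View pics/w3.png

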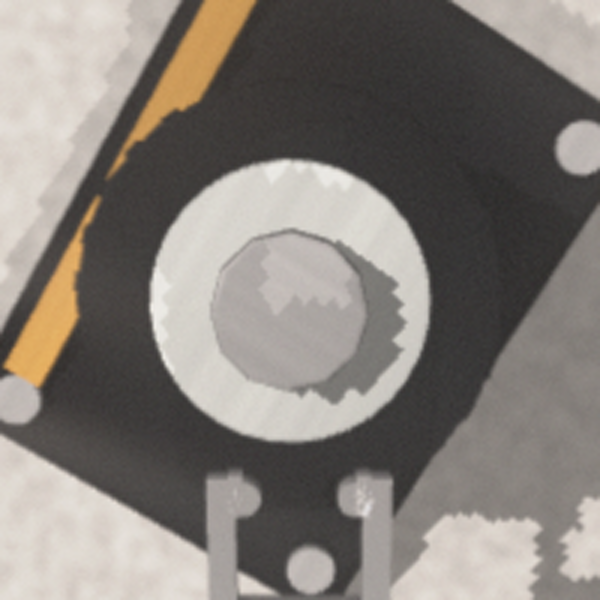

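Run:
```python
from h import *
import pickle
im=pickle.load(open("w3.pkl","rb"));S=robot.read_state();R=S["orientation"];p=S["eef_pos"]
print(K(im)[0,0],im["cx"],im["cy"],im["k1"],np.array(im["T"]).round(4).tolist())
zu=p[2]-.0045
uv=[(289.,217.5),(350.7,217.3)]
c=[atz(im,q,zu+.004) for q in uv];print("clip front width",np.linalg.norm(c[0]-c[1]));fc=(c[0]+c[1])/2
tl=lambda w:(R.T@(w-p)*1e3).round(2)
print("front centre in tool",tl(fc), "corners",tl(c[0]),tl(c[1]))
for z in (.081,.085,.089):
    l,r=atz(im,(220+212/3,163.2),z),atz(im,(220+367/3,163.2),z); a=atz(im,(316.5,163.2),z)
    f,b=atz(im,(316.5,60+231/3),z),atz(im,(316.5,60+388/3),z)
    l2,r2=atz(im,(220+150/3,160.3),z-.0105),atz(im,(220+430/3,160.3),z-.0105)
    print(z,"diam",np.linalg.norm(l-r),np.linalg.norm(f-b),a,tl(a),"ring",np.linalg.norm(l2-r2),tl((l2+r2)/2))
```

```text
411.7997055939772 319.4095846737575 237.20681717924066 -0.06453712615003764 [[0.6469, -0.7293, -0.2228, 0.5569], [-0.7626, -0.6188, -0.1885, 0.1657], [-0.0004, 0.2919, -0.9565, 0.2691], [0.0, 0.0, 0.0, 1.0]]
clip front width 0.02578148509818127
front centre in tool [  1.   -38.04   0.51] corners [-11.89 -38.     0.51] [ 13.89 -38.08   0.52]
0.081 diam 0.02344596790832291 0.023641058083131914 [0.53903392 0.15229713 0.081     ] [ -0.51 -58.01  21.73] ring 0.04465864461196994 [ -0.51 -58.18  32.23]
0.085 diam 0.02294742107952733 0.023138362925363063 [0.53941464 0.15258136 0.085     ] [ -0.48 -58.49  17.73] ring 0.043759240958471314 [ -0.49 -58.62  28.23]
0.089 diam 0.02244887425073161 0.022635667767594125 [0.53979535 0.15286559 0.089     ] [ -0.45 -58.97  13.73] ring 0.042859837304972816 [ -0.46 -59.07  24.23]
```

View pics/s3.png

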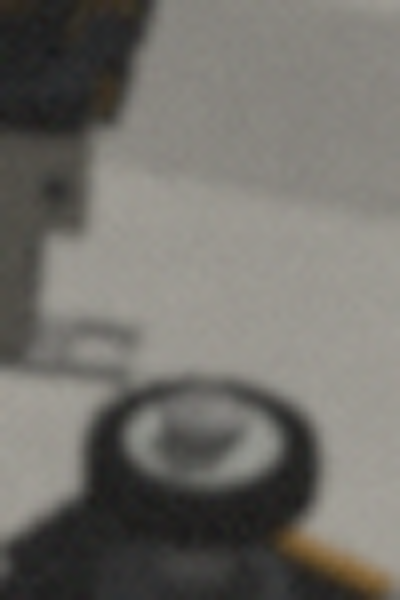

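The shaft is 1.5 mm off laterally (tool x) and about 30 mm ahead of the clip origin. I'll correct that, go to about 27 mm, and descend.

Call:
{"method": "send_rows", "body": {
  "deltas": "-1.5 -3 0 0 -1; 0 0 8 0 -1; 0 0 8 0 -1; 0 0 4 0 -1; 0 0 0 0 -1; 0 0 0 0 -1; 0 0 0 0 -1"
}}

```text
t: 7.8
eef_pos: [0.4965, 0.1175, 0.0826]
orientation: [[0.647, -0.762, 0.0], [-0.762, -0.647, 0.0], [0.0, -0.0, -1.0]]
ft_force: [-0.1, -0.0, -0.1]
width: 0.0117
```

Call:
{"method": "send_rows", "body": {
  "deltas": "0 0 1 0 -1; 0 0 1 0 -1; 0 0 0 0 -1; 0 0 0 0 -1"
}}

```text
t: 8.3
eef_pos: [0.4964, 0.1175, 0.0804]
orientation: [[0.647, -0.762, -0.0], [-0.762, -0.647, -0.0], [-0.0, 0.0, -1.0]]
ft_force: [0.3, -0.6, -1.6]
width: 0.0119
```

Call:
{"method": "send_rows", "body": {
  "deltas": "0 0 1 0 -1; 0 0 1 0 -1; 0 0 0 0 -1; 0 0 0 0 -1"
}}

```text
t: 8.8
eef_pos: [0.4964, 0.1175, 0.0784]
orientation: [[0.647, -0.762, -0.0], [-0.762, -0.647, -0.0], [-0.0, 0.0, -1.0]]
ft_force: [-0.2, 0.8, 0.1]
width: 0.0118
```

Call:
{"method": "send_rows", "body": {
  "deltas": "0 0 1 0 -1; 0 0 1 0 -1; 0 0 0 0 -1; 0 0 0 0 -1"
}}

```text
t: 9.3
eef_pos: [0.4965, 0.1175, 0.0765]
orientation: [[0.647, -0.762, 0.0], [-0.762, -0.647, -0.0], [0.0, -0.0, -1.0]]
ft_force: [-0.9, 0.4, 1.3]
width: 0.0116
```

Call:
{"method": "send_rows", "body": {
  "deltas": "0 0 1 0 -1; 0 0 0 0 -1; 0 0 0 0 -1"
}}

```text
t: 9.68
eef_pos: [0.4965, 0.1175, 0.0755]
orientation: [[0.647, -0.762, 0.0], [-0.762, -0.647, 0.0], [0.0, -0.0, -1.0]]
ft_force: [-1.2, 0.1, 2.9]
width: 0.0118
```

Call:
{"method": "send_rows", "body": {
  "deltas": "0 0 1 0 -1; 0 0 0 0 -1; 0 0 0 0 -1"
}}

```text
t: 10.05
eef_pos: [0.4965, 0.1175, 0.0745]
orientation: [[0.647, -0.762, 0.0], [-0.762, -0.647, 0.0], [0.0, -0.0, -1.0]]
ft_force: [0.5, 0.8, 2.7]
width: 0.012
```

Call:
{"method": "send_rows", "body": {
  "deltas": "0 0 1 0 -1; 0 0 0 0 -1; 0 0 0 0 -1"
}}

```text
t: 10.42
eef_pos: [0.4965, 0.1175, 0.0739]
orientation: [[0.647, -0.762, 0.0], [-0.762, -0.647, -0.0], [0.0, -0.0, -1.0]]
ft_force: [-3.1, -1.7, 9.5]
width: 0.0117
```

Run:
```python
from h import *
f=[]
for i in range(6):
    im=get("wrist"); s=robot.read_state();f.append(s["ft_force"])
print(np.round(f,1).tolist(),np.mean(f,0),s["ft_torque"],s["eef_pos"],s["t"])
import pickle;pickle.dump(im,open("w4.pkl","wb"))
```

```text
[[-3.2, -2.2, 10.2], [-3.2, -0.5, 10.4], [-2.4, -1.2, 9.7], [-2.5, -2.2, 9.8], [-2.2, -1.9, 10.3], [-2.4, -2.3, 11.0]] [-2.6575825  -1.72249616 10.23137627] [-0.13027282  0.30083349  0.01018929] [0.49650294 0.11749125 0.07391525] 10.725
```

The wheel first resists at TCP z of about 0.0768 and reaches its stop at about 0.0739. I'll back off 0.6 mm and slide in. Resistance should come at about 14 mm from home. If it comes at about 22 mm, the height is wrong.

Call:
{"method": "send_rows", "body": {
  "deltas": "0 0 -0.9 0 -1; 0 -1 0 0 -1; 0 -1 0 0 -1; 0 -1 0 0 -1; 0 -1 0 0 -1; 0 0 0 0 -1"
}}

```text
t: 11.48
eef_pos: [0.4995, 0.1202, 0.0743]
orientation: [[0.647, -0.762, 0.0], [-0.762, -0.647, 0.0], [-0.0, -0.0, -1.0]]
ft_force: [-0.2, -0.1, 2.1]
width: 0.0115
```

Call:
{"method": "send_rows", "body": {
  "deltas": "0 -1 0 0 -1; 0 -1 0 0 -1; 0 0 0 0 -1; 0 0 0 0 -1"
}}

```text
t: 11.98
eef_pos: [0.5011, 0.1215, 0.0744]
orientation: [[0.647, -0.762, 0.0], [-0.762, -0.647, 0.0], [0.0, -0.0, -1.0]]
ft_force: [-0.6, -0.3, 2.9]
width: 0.0119
```

Call:
{"method": "send_rows", "body": {
  "deltas": "0 -1 0 0 -1; 0 -1 0 0 -1; 0 0 0 0 -1; 0 0 0 0 -1"
}}

```text
t: 12.48
eef_pos: [0.5026, 0.1228, 0.0744]
orientation: [[0.647, -0.762, 0.0], [-0.762, -0.647, 0.0], [0.0, -0.0, -1.0]]
ft_force: [-0.5, 0.0, 2.3]
width: 0.0117
```

Call:
{"method": "send_rows", "body": {
  "deltas": "0 -1 0 0 -1; 0 -1 0 0 -1; 0 0 0 0 -1; 0 0 0 0 -1"
}}

```text
t: 12.98
eef_pos: [0.5041, 0.124, 0.0744]
orientation: [[0.647, -0.762, 0.0], [-0.762, -0.647, 0.0], [0.0, -0.0, -1.0]]
ft_force: [-0.4, 0.1, 3.1]
width: 0.0117
```

Call:
{"method": "send_rows", "body": {
  "deltas": "0 -1 0 0 -1; 0 -1 0 0 -1; 0 0 0 0 -1; 0 0 0 0 -1"
}}

```text
t: 13.48
eef_pos: [0.5057, 0.1253, 0.0744]
orientation: [[0.647, -0.762, 0.0], [-0.762, -0.647, 0.0], [0.0, -0.0, -1.0]]
ft_force: [0.3, -0.6, 3.7]
width: 0.0117
```

It went past 22 mm without resistance, so the jaws are level with the groove. Next is the spreading push, in small steps.

Call:
{"method": "send_rows", "body": {
  "deltas": "0 -1 0 0 -1; 0 -1 0 0 -1; 0 0 0 0 -1"
}}

```text
t: 13.85
eef_pos: [0.5071, 0.1265, 0.0743]
orientation: [[0.647, -0.762, -0.0], [-0.762, -0.647, -0.0], [-0.0, 0.0, -1.0]]
ft_force: [-1.5, -2.2, 2.0]
width: 0.0118
```

Call:
{"method": "send_rows", "body": {
  "deltas": "0 -1 0 0 -1; 0 -0.5 0 0 -1; 0 0 0 0 -1"
}}

```text
t: 14.22
eef_pos: [0.5075, 0.127, 0.0743]
orientation: [[0.647, -0.762, -0.002], [-0.762, -0.647, -0.001], [-0.001, 0.002, -1.0]]
ft_force: [-4.6, -6.0, 7.7]
width: 0.0119
```

Call:
{"method": "send_rows", "body": {
  "deltas": "0 -1 0 0 -1; 0 -0.5 0 0 -1; 0 0 0 0 -1"
}}

```text
t: 14.6
eef_pos: [0.5089, 0.1282, 0.0743]
orientation: [[0.647, -0.762, -0.001], [-0.762, -0.647, -0.001], [-0.0, 0.001, -1.0]]
ft_force: [-3.1, -3.7, 4.4]
width: 0.0116
```

Call:
{"method": "send_rows", "body": {
  "deltas": "0 -1 0 0 -1; 0 -0.5 0 0 -1; 0 0 0 0 -1"
}}

```text
t: 14.98
eef_pos: [0.5103, 0.1294, 0.0743]
orientation: [[0.647, -0.762, -0.001], [-0.762, -0.647, -0.0], [-0.0, 0.001, -1.0]]
ft_force: [-2.4, -1.7, 5.0]
width: 0.0118
```

Call:
{"method": "send_rows", "body": {
  "deltas": "0 -1 0 0 -1; 0 -0.5 0 0 -1; 0 0 0 0 -1"
}}

```text
t: 15.35
eef_pos: [0.5116, 0.1305, 0.0743]
orientation: [[0.647, -0.762, -0.0], [-0.762, -0.647, 0.0], [-0.0, 0.0, -1.0]]
ft_force: [-1.8, -1.5, 2.4]
width: 0.0118
```

Call:
{"method": "send_rows", "body": {
  "deltas": "0 -1 0 0 -1; 0 -0.5 0 0 -1; 0 0 0 0 -1"
}}

```text
t: 15.72
eef_pos: [0.5131, 0.1316, 0.0744]
orientation: [[0.647, -0.762, 0.001], [-0.762, -0.647, 0.0], [0.0, -0.001, -1.0]]
ft_force: [-1.7, -1.3, 3.0]
width: 0.012
```

Call:
{"method": "send_rows", "body": {
  "deltas": "0 -1 0 0 -1; 0 -1 0 0 -1; 0 0 0 0 -1"
}}

```text
t: 16.1
eef_pos: [0.5147, 0.133, 0.0744]
orientation: [[0.647, -0.762, 0.001], [-0.762, -0.647, 0.0], [0.0, -0.001, -1.0]]
ft_force: [0.9, 0.8, 1.8]
width: 0.0117
```

Call:
{"method": "send_rows", "body": {
  "deltas": "0 -1 0 0 -1; 0 -0.5 0 0 -1; 0 0 0 0 -1"
}}

```text
t: 16.48
eef_pos: [0.5157, 0.1338, 0.0744]
orientation: [[0.647, -0.762, 0.0], [-0.762, -0.647, 0.0], [0.0, -0.0, -1.0]]
ft_force: [0.5, 1.0, 2.5]
width: 0.0117
```

Call:
{"method": "send_rows", "body": {
  "deltas": "0 -0.5 0 0 -1; 0 -0.5 0 0 -1; 0 0 0 0 -1; 0 0 0 0 -1"
}}

```text
t: 16.98
eef_pos: [0.5163, 0.1344, 0.0744]
orientation: [[0.647, -0.762, 0.0], [-0.762, -0.647, 0.0], [0.0, -0.0, -1.0]]
ft_force: [0.9, -0.1, 3.1]
width: 0.0118
```

Call:
{"method": "send_rows", "body": {
  "deltas": "0 -0.5 0 0 -1; 0 -0.5 0 0 -1; 0 0 0 0 -1; 0 0 0 0 -1"
}}

```text
t: 17.48
eef_pos: [0.517, 0.135, 0.0743]
orientation: [[0.647, -0.762, 0.0], [-0.762, -0.647, 0.0], [0.0, -0.0, -1.0]]
ft_force: [-0.0, 1.1, 3.5]
width: 0.0117
```

Call:
{"method": "send_rows", "body": {
  "deltas": "0 -0.5 0 0 -1; 0 0 0 0 -1; 0 0 0 0 -1"
}}

```text
t: 17.85
eef_pos: [0.5174, 0.1353, 0.0744]
orientation: [[0.647, -0.762, 0.0], [-0.762, -0.647, -0.0], [0.0, -0.0, -1.0]]
ft_force: [0.5, -0.6, 3.1]
width: 0.0116
```

Call:
{"method": "send_rows", "body": {
  "deltas": "0 -0.5 0 0 -1; 0 0 0 0 -1; 0 0 0 0 -1"
}}

```text
t: 18.23
eef_pos: [0.5176, 0.1356, 0.0743]
orientation: [[0.647, -0.762, -0.0], [-0.762, -0.647, -0.0], [-0.0, 0.0, -1.0]]
ft_force: [-1.6, -1.3, 3.4]
width: 0.0118
```

Call:
{"method": "send_rows", "body": {
  "deltas": "0 -0.4 0 0 -1; 0 0 0 0 -1; 0 0 0 0 -1"
}}

```text
t: 18.6
eef_pos: [0.5179, 0.1359, 0.0743]
orientation: [[0.647, -0.762, -0.0], [-0.762, -0.647, -0.0], [-0.0, 0.0, -1.0]]
ft_force: [-2.5, -1.5, 3.9]
width: 0.0122
```

Run:
```python
from h import *
im=get("wrist");s=robot.read_state();print(s["t"],s["eef_pos"],s["ft_force"],s["width"])
cv2.imwrite("pics/w5.png",cv2.resize(im["color"][150:350,220:420],(600,600),interpolation=cv2.INTER_CUBIC))
```

```text
18.65 [0.51796424 0.13589706 0.07432433] [-2.43466001 -0.88431885  3.85549042] 0.011616293157538031
```

View pics/w5.png

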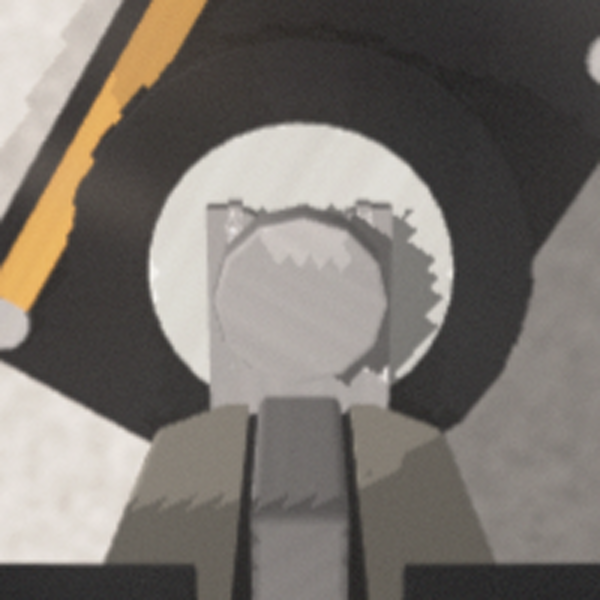

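The picture shows the clip centred under the shaft end, with the shaft end at crop (302,300) and the jaw tips past the shaft at (225,208) and (375,208). A back-of-gap force is now building. I'll give one more small nudge, then release and retreat straight up.

Call:
{"method": "send_rows", "body": {
  "deltas": "0 -0.5 0 0 -1; 0 0 0 0 -1; 0 0 0 0 -1"
}}

```text
t: 19.02
eef_pos: [0.518, 0.136, 0.0743]
orientation: [[0.647, -0.762, -0.001], [-0.762, -0.647, -0.0], [-0.0, 0.001, -1.0]]
ft_force: [-3.0, -3.1, 6.5]
width: 0.0119
```

Call:
{"method": "send_rows", "body": {
  "deltas": "0 0.5 0 0 -1; 0 0 0 0 -1; 0 0 0 0 -0.3; 0 0 0 0 -0.3; 0 0 0 0 -0.3; 0 0 -2 0 -0.3; 0 0 -10 0 -0.3; 0 0 -20 0 -0.3; 0 0 -25 0 -0.3; 0 0 -25 0 -0.3"
}}

```text
t: 20.27
eef_pos: [0.5181, 0.1359, 0.1578]
orientation: [[0.647, -0.762, 0.0], [-0.762, -0.647, 0.0], [0.0, -0.0, -1.0]]
ft_force: [-0.0, -0.6, -1.0]
width: 0.0324
```

Call:
{"method": "send_rows", "body": {
  "deltas": "0 20 -20 0 -0.3; 0 20 0 0 -0.3; 0 0 0 0 -0.3; 0 0 0 0 -0.3; 0 0 0 0 -0.3"
}}

```text
t: 20.9
eef_pos: [0.4879, 0.1103, 0.1762]
orientation: [[0.647, -0.762, -0.0], [-0.762, -0.647, 0.0], [-0.0, 0.0, -1.0]]
ft_force: [-0.1, -0.5, -0.6]
width: 0.0323
```

Run:
```python
from h import *
import pickle
im=get("wrist");s=robot.read_state();print(s["t"],s["eef_pos"],s["ft_force"],s["width"])
pickle.dump(im,open("w6.pkl","wb"))
p=proj(im,[[.5395,.1525,.083]])[0];print(p,K(im)[0,0]);u,v=max(int(p[0])-70,0),max(int(p[1])-70,0)
print("off",u,v);cv2.imwrite("pics/w6.png",cv2.resize(im["color"][v:v+150,u:u+150],(600,600),interpolation=cv2.INTER_CUBIC))
```

```text
20.95 [0.4878412  0.11031091 0.17617201] [ 0.3200884  -0.36340975  1.2407024 ] 0.032868395777946785
[320.26649451 135.31374212] 411.7997055939772
off 250 65
```

View pics/w6.png

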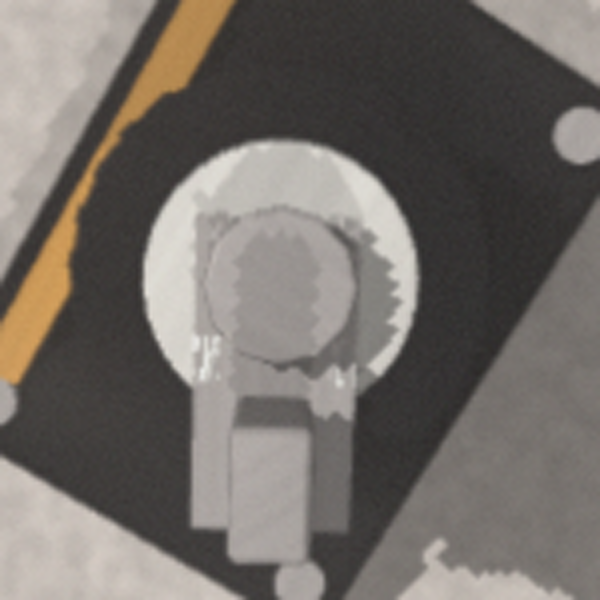

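The clip stays in place, straight, with its tab upright at crop (270,495) and the shaft end at (281,286). Numeric check of how far home it is.

Run:
```python
from h import *
import pickle
im=pickle.load(open("w6.pkl","rb"))
q=lambda x,y:(250+x/4,65+y/4)
uv=[q(193,213),q(359,213),q(191,527),q(348,532),q(233,428),q(312,428),q(228,562),q(308,563)]
P=np.array([(10,13,4),(10,-13,4),(-40,13,4),(-40,-13,4),(-18,6,40),(-18,-6,40),(-38,6,40),(-38,-6,40)])/1e3
for z0 in (.069,.0705):
    x,r=fitclip(im,uv,P,z0,[.5395,.152,.7])
    sh=atz(im,q(281,286),z0+.012); d=(sh[:2]-x[:2])*1e3;c,s=np.cos(x[2]),np.sin(x[2])
    print(x,np.degrees(x[2]),sh,"shaft in clip mm",d@[c,s],d@[-s,c],r.round(1).reshape(-1,2).tolist())
```

```text
[0.53842613 0.15290175 0.68310437] 39.138997501471245 [0.53886475 0.15197015 0.081     ] shaft in clip mm -0.24782272420224938 -0.9994282125267868 [[0.2, 0.6], [-0.2, 1.4], [0.2, -0.3], [-0.0, -0.7], [-1.0, -0.9], [0.5, -0.5], [-0.2, 0.1], [0.5, 0.3]]
[0.53859465 0.15303591 0.68310247] 39.138888697123576 [0.5389275  0.15202591 0.0825    ] shaft in clip mm -0.3793473351233497 -0.9934649480282726 [[0.1, 0.2], [-0.1, 1.1], [0.0, -0.1], [0.1, -0.6], [-1.0, -0.9], [0.5, -0.5], [-0.2, 0.3], [0.6, 0.5]]
```

The shaft sits within about 1 mm of the clip origin (limit 2.5 mm) and the gripper is clear. Handing in.

```bash
python3 -c "
from plant import robot
print(robot.finish_job())"
```

```text
the job is handed in; nothing more can be done
None
```

The clip is back in the shaft groove and released, and I handed the job in at about 21 s of the 64 s allowed. No verdict came back.

- **What I did:** I gripped the plain steel clip by its tab on the mat and used it to press the wheel to its stop (about 10 N). I backed off slightly and pushed the clip in sideways. The jaws spread at about 14 mm from home with about 7.5 N of push. The clip then snapped in and I pushed it to the back of the gap. After that I opened the gripper and retreated straight up, then back.
- **Last checks:**
    - **Position:** the final wrist picture shows the clip under the shaft end with its tab upright. The shaft axis measured about 0.3 mm along and 1.0 mm sideways from the clip origin; the limit is 2.5 mm, and part of this is image error of about 1 mm.
    - **Forces:** readings at the wrist stayed at or below about 11 N, against the 25 N limit on the drive unit. They don't show the jaw squeeze (about 10 N), so the load on the unit was somewhat higher.
    - **Gripper:** it is well clear and touching nothing.
- **Not checked directly:** I didn't measure how far the wheel is held down under the released clip. It follows from the clip being in the groove. I also didn't re-measure the loose items nearby, though the arm's path stayed clear of them.
- **One disagreement:** two early estimates of the shaft-top height differed (about 0.085 m against 0.078 m). I set the height by feel on the wheel, and that worked.

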